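# Lock the carton keeper and hold the key turned

## Task

Finish stocking the carton keeper: set the small carton squarely on top of the larger one that stands in it, lengthwise the same way, and let go. Then take the round-headed key from the key block, push it fully home in the lock on the keeper's post, wiggling it past the sticking discs, and only then turn it a quarter turn clockwise so that the bar swings over the cartons. The lock springs back, so finish while still gripping the key, holding it fully home and turned; leave the square-headed key and the other things on the desk where they are.

Things in the scene. Friction and masses are not known exactly. Their poses are not given: they have to be found in the camera images.
- keeper: Grey carton keeper, fixed to the desk: base plate 110 x 186 mm, 6 mm thick, with kerbs 14 mm high round the large carton. Origin on the desk under the centre of the carton column, x and y along the plate. At its y = +90 mm stands the round lock post (42 mm diameter, 114 mm high) with the steel lock plug and bar on top.
- large_carton: The larger white carton, 68 (x) x 105 (y) x 60 (z) mm, 0.2 kg, standing loose between the kerbs on the base plate. Origin: centre of its underside. Its top is 66 mm above the desk.
- small_carton: The smaller white carton, 60 (x) x 90 (y) x 45 (z) mm, 0.09 kg, on the desk on the robot's right. Origin: centre of its underside, z up. Belongs on the large carton, long side (y) along long side; either end may lead.
- round_key: Round-headed key, 40 g, standing blade down in one slot of the key block. Origin: on its axis, underside of the collar (40 mm above the desk at the start), z up. Below: blunt blade 14 wide (x), 4 thick (y), 30 mm long, same either way round. Above: collar 24 x 12 x 3 mm, neck, then flat round grey head, 30 mm diameter, 8 mm thick (y), centred 31 mm up: grip it along y.
- square_key: The other key, alike but with a square head (27 x 27 mm, 8 mm thick); leave it in the key block.
- key_block: Fixed wooden block 120 (x) x 50 (y) x 40 (z) mm with two slots at x = -32 and +32 mm, the keys standing in them with blade width along the block's x. Origin: centre of its underside.
- lock_mouth (a point): Centre of the keyway's mouth on the lock plug's top face, 126 mm above the desk. Turns with the plug: x along the keyway's length and along the bar (to +x, 101 mm from the axis), z up. Keyway 15.5 x 5.2 mm, 1.5 mm countersink; the key goes straight down, its thickness along y, until its collar lies on the face (30 mm deep).
- disc_top (a point): Hidden in the post on the lock's axis, 15 mm below the mouth: top of the upper of two stuck slotted discs; the lower is 8 mm deeper. The upper stands 0.22-0.34 rad anticlockwise (from above) of the resting keyway, the lower as much clockwise; each resists with 0.04 N m. Push lightly (about 5 N), turning the key slowly to and fro up to 0.4 rad: it drops through each, which then turns with it.
- bar (a joint): Turn of the lock plug and bar, rad, clockwise from above positive. 0 at rest, bar pointing to the keeper's +x; 1.57 with the bar over the cartons (bar underside 117 mm, stacked cartons 111 mm above the desk). Stops at -0.45 and 1.68. The key has about 0.09 rad of play in the keyway either way, so the plug lags. A spring of 0.09 N m/rad draws it back to 0.
- glue: Glue stick, 24 mm diameter, 96 mm tall, standing; a bystander. Origin at its underside.
- fluid: Correction fluid bottle, 30 mm diameter, 72 mm tall, standing; a bystander. Origin at its underside.
- jar: Clear sample jar, 62 mm diameter, 117 mm tall, standing; a bystander. Origin at its underside.
- pen: Pen, 149 mm long, lying; a bystander.
- booklets: Stack of booklets 103 x 142 x 18 mm, lying; a bystander.

How it is judged (in metres and radians):
On the way, in this order (a step that is already met when the one before it is completed fails the run):
1. the small carton lies squarely on the large one, let go and at rest (x of small_carton in the frame of large_carton between -0.012 and 0.012 m and y of small_carton in the frame of large_carton between -0.014 and 0.014 m and z of small_carton in the frame of large_carton between 0.056 and 0.064 m and angle between the y axis of small_carton and the y axis of large_carton, either way round below 0.15 rad and angle between small_carton's own z axis and vertical below 0.06 rad and x of large_carton in the frame of keeper between -0.008 and 0.008 m and y of large_carton in the frame of keeper between -0.008 and 0.008 m and z of large_carton in the frame of keeper below 0.01 m and contact force between the fingers and small_carton below 0.1 N and linear speed of small_carton below 0.02 m/s), for 0.2 s.
2. the round-headed key is fully home in the lock before it is turned (distance between round_key and lock_mouth below 0.004 m and angle between round_key's own z axis and vertical below 0.1 rad and value of joint bar below 0.5 rad and contact force between the fingers and round_key above 2 N), for 0.1 s.
At the end, for the whole second after the job is handed in: Fingers still grip the round-headed key (> 2 N), collar within 4 mm of the mouth, upright within 0.1 rad; bar still at 1.25 to 1.70 rad, keeper itself untouched; small carton free and level on the large one within 12 mm across, 14 mm along, 0.15 rad; large one in its kerbs (x of small_carton in the frame of large_carton between -0.012 and 0.012 m and y of small_carton in the frame of large_carton between -0.014 and 0.014 m and z of small_carton in the frame of large_carton between 0.056 and 0.064 m and angle between the y axis of small_carton and the y axis of large_carton, either way round below 0.15 rad and angle between small_carton's own z axis and vertical below 0.06 rad and x of large_carton in the frame of keeper between -0.008 and 0.008 m and y of large_carton in the frame of keeper between -0.008 and 0.008 m and z of large_carton in the frame of keeper below 0.01 m and contact force between the fingers and small_carton below 0.1 N and distance between round_key and lock_mouth below 0.004 m and angle between round_key's own z axis and vertical below 0.1 rad and value of joint bar between 1.25 and 1.7 rad and velocity of joint bar between -0.1 and 0.1 rad/s and contact force between the fingers and round_key above 2 N and contact force between the arm and keeper below 0.5 N); the arm keeps its last pose, push and grip.
It fails at once if the bar is turned by more than 0.6 rad without the round-headed key fully home (value of joint bar above 0.6 rad and not (distance between round_key and lock_mouth below 0.007 m)).
It fails at once if the square-headed key is taken or shifted (distance of square_key from where it was at the start of the episode above 0.012 m).
It fails at once if the glue stick, correction fluid, jar, pen or booklets are knocked or moved (distance of any of glue, fluid, jar, pen, booklets from where it was at the start of the episode above 0.03 m).
It also fails if it takes over 67 s, if anything falls off the work surface, if the arm or the gripper's body presses on something with over 40 N, if the wrist force passes 120 N, or if a joint passes its speed limit or range.

## Robot

A 6-joint arm with a two-finger parallel gripper is mounted at the origin on a cart in front of the work surface, level with it; the furniture and walls round the work are solid. World frame = base frame: x ahead of the robot, y to its left, z up, the work surface at z = 0. Lengths are in mm, angles in rad, forces in N, time in s.
With the tool pointing down it reaches from about 250 to 775 mm from the base axis. Payload 4 kg.
Tool frame: the origin (TCP) lies midway between the tips of the shut fingers; the grasp point (between the pads) lies 19 mm behind it; z points along the fingers, y is the direction in which the jaws open and shut (so a half turn about z gives the same grasp; the last joint's range is limited). The gripper opens to 85 mm and grips with 20 to 120 N. Pads are 22 mm wide; open, the fingers measure 114 mm over their backs; the gripper's body (76 mm by 85 mm) begins 54 mm behind the grasp point. The pads swing forward as they close: fully open they stand 13 mm farther back than shut.
Start: joints at [-1.373, 0.087, 1.371, -0, 1.684, -0.103], TCP at [162.953, -525.323, 231.341] pointing down, gripper open.
Joint ranges: [-3.1, 3.1], [-0.76, 2.03], [0.27, 2.55], [-1.08, 4.22], [0.17, 2.65], [-2.57, 2.57]. Speed limits (rad/s): [2.79, 2.79, 3.14, 3.14, 3.14, 3.14].

## Interface

Orientations are given as a rotation vector (axis times angle).
In Python, from workcell import * gives the robot as it stands.
- The arm moves only by the tool servo_tool, never from a script. Its argument "moves" is a list of rows, each a list of 7 numbers: the shift along the world's x, y, z in mm, then the turn, a rotation vector about the world's x, y, z in degrees, then the closure in counts, from 0 (fully open) to 255 (shut). A call has 1 to 8 rows; each row is the pose to reach, as a shift and turn from the pose measured when the call began; what a row does not reach only later rows make up. A row lasts 1/12 s, in which the tool goes at most 41.7 mm and 7.16 degrees, less where a joint would pass 70% of its speed; a pose out of reach is approached as far as the arm can. A call with a gripper value outside its range is refused whole. The fingers move at their own pace and stop on an object; the grip force is fixed at half the most. Time passes only in rows, so rows that repeat a pose let the fingers close. It gives the time, the measured TCP pose, the force and the opening at its end, in the units of the state.
- sense(): the state, without advancing time (a new reading comes with each control period).
- camera(name): name is "side" or "top" or "wrist"; returns a dict with "image" (400x640x3 uint8, blue, green, red), "fovy" (degrees; the focal length in pixels is half the picture's height over the tangent of half this angle, whatever the lens; pixels are square), "cx", "cy" (the principal point, pixels), "position" and "attitude" of the camera in the world. Camera axes: x right, y down, z forward; pixel columns grow to the right and rows downward; lengths in mm; the calibration is good to about 2 mm. The wrist camera is an equidistant fisheye: a pixel r from the principal point sees the ray r / f radians off the axis. A picture is of the moment at which its call begins. There is no depth.
- hand_in(): hands the job in, once; it reports no verdict.
Trained networks look in a picture, given as the dict that the camera call returned (one of the last four; its "shot" number tells which), for a name from the list of things; names that differ only in an ending like _2 or _b are one class to them, and where a whole thing is asked for, a point or a joint stands for the part that bears it (a point fixed in the world has none). Each returns a list of dicts, best first, with "p" (0 to 1); they miss things now and then, are a little off and sometimes report something else, mostly with a low value. They report only what shows in the picture. A call takes as long as a camera call.
- cut_out(picture, target): "mask" (400x640 bool, what is visible of it).
- tip_of(picture, target): "point" ([x, y, z] in mm, in world coordinates, good to about 4 mm: a listed point, or the origin of a listed thing).
The state is a dict: "time_s": time; "joint_pos": joint angles; "dq": joint speeds; "tau": joint torques, N m; "eef_pos": TCP position; "tool_rot": TCP orientation; "wrist_force": force on the tool from outside, world axes, zero at the start; "wrist_torque": the same for the moment, N m; "width": opening from 0.0 (shut) to 1.0 (fully open).
Only numpy, scipy, OpenCV 4.12 (cv2) and the standard library are available. Lean on these libraries where they do the work, as an engineer would, in place of code of your own. Each camera call takes 0.05 s, during which the arm holds its last target. There are 200 camera calls.

## Working session

There is one attempt and no reset: what is moved stays moved. The work goes in short steps, Python scripts to look and compute and a tool call to move; the robot and the scene stay as the last step left them, time stands still between calls to the robot, and variables do not carry over. Pictures are saved under pics/ and viewed, about 8 in all and at most 12, crops included, and the job is handed in when it is done.

Besides the shell and the picture viewer there is one more tool, called by a JSON object that holds its "fn" and its "kwargs", one argument or row to a line. servo_tool: Moves the arm, as the interface text tells. Its arguments: {"type":"object","properties":{"moves":{"type":"array"}},"required":["moves"]}

```bash
mkdir -p pics; ls
cat > h.py <<'E'
from workcell import *
import numpy as np, cv2
from scipy.spatial.transform import Rotation as R
def f_of(c): return 200/np.tan(np.radians(c["fovy"])/2)
E
python3 - <<'E'
from h import *
s=sense(); print(s)
for n in ("side","top","wrist"):
    c=camera(n); cv2.imwrite(f"pics/{n}0.png",c["image"])
    print(n,{k:v for k,v in c.items() if k!="image"})
    if n=="wrist": continue
    for t in ("keeper","large_carton","small_carton","round_key","square_key","key_block","lock_mouth","glue","fluid","jar","pen","booklets"):
        r=tip_of(c,t); print(t,[(np.round(q["point"],1).tolist(),round(q["p"],2)) for q in r[:2]])
E
```

```text
pics
{'time_s': 0.0, 'joint_pos': array([-1.37308329e+00,  8.79634186e-02,  1.37230065e+00,  2.00829400e-05,
        1.68360065e+00, -1.03112220e-01]), 'dq': array([ 5.31721290e-04,  6.93547441e-04, -8.69252031e-05,  1.30102412e-04,
        5.46744534e-04,  1.84100551e-04]), 'tau': array([ 9.93697977e-04, -3.51858044e+01, -3.13277721e+01,  2.14729077e-06,
        1.05310380e-02, -1.00367330e-05]), 'eef_pos': array([ 162.86398342, -524.79758692,  230.11099591]), 'tool_rot': array([-3.10387661e+00, -4.70418705e-01,  1.37336162e-04]), 'wrist_force': array([ 1.02486975, -0.30704452, -0.66722671]), 'wrist_torque': array([0.01904523, 0.03676466, 0.02309287]), 'width': 1.0028880405945342}
side {'fovy': 47.72720418663218, 'cx': 321.9774073335657, 'cy': 202.2305212632545, 'position': array([ 567.11301182, -875.03214523,  806.5926377 ]), 'attitude': array([-2.23015628,  0.00271501, -0.01417422]), 'shot': 1}
keeper [([555.6, 119.2, 0.0], 0.74), ([556.8, 210.7, 123.5], 0.62)]
large_carton [([557.1, 117.7, 6.4], 0.74), ([641.7, -234.7, 40.1], 0.2)]
small_carton [([481.5, -222.2, 4.9], 0.58)]
roun
[... 680 characters left out ...]
5], 0.94)]
large_carton [([549.7, 118.3, 4.9], 0.79)]
small_carton [([485.1, -222.2, 0.4], 0.63)]
round_key [([645.3, -172.9, 41.4], 0.52)]
square_key [([648.0, -240.8, 41.1], 0.54)]
key_block [([644.5, -202.0, -0.5], 0.67)]
lock_mouth [([560.1, 211.6, 123.8], 0.87)]
glue [([777.4, -60.8, 0.2], 0.76)]
fluid [([434.7, -20.5, 0.0], 0.71)]
jar [([425.3, 327.5, -0.0], 0.57)]
pen [([411.7, 182.6, 3.7], 0.66), ([645.5, -200.7, -0.7], 0.37)]
booklets [([597.9, 366.0, -0.7], 0.79)]
wrist {'fovy': 65.70646984690485, 'cx': 320.75484813206765, 'cy': 201.7175589630855, 'position': array([ 230.78072782, -503.68825833,  375.05499354]), 'attitude': array([ 2.33903995, -1.72200881, -0.24604392]), 'shot': 3}
```

View pics/top0.png

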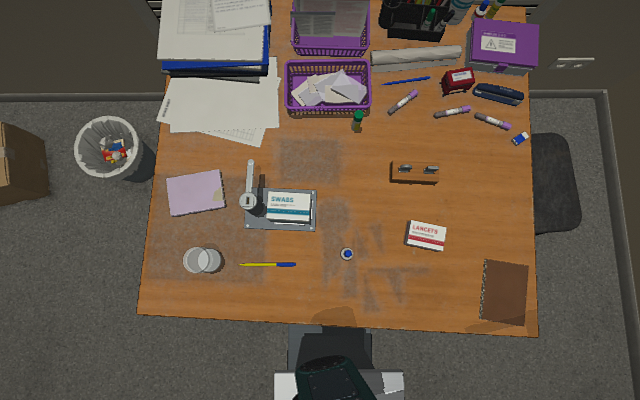

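View pics/side0.png

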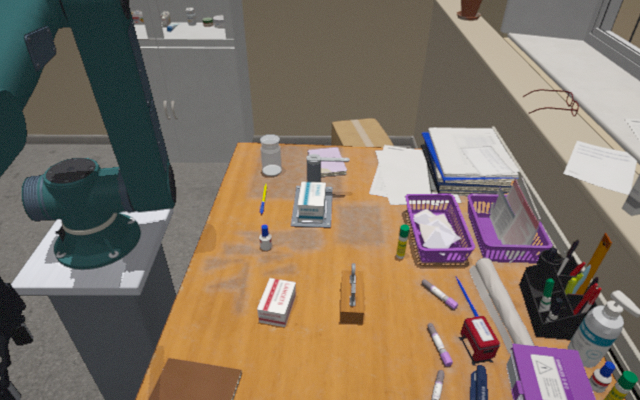

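```bash
cat >> h.py <<'E'
def proj(c,P):
    r=R.from_rotvec(c["attitude"]); q=r.inv().apply(np.atleast_2d(P)-c["position"])
    return q[:,:2]/q[:,2:]*f_of(c)+[c["cx"],c["cy"]]
def projw(c,P):
    r=R.from_rotvec(c["attitude"]); q=r.inv().apply(np.atleast_2d(P)-c["position"])
    rad=np.hypot(q[:,0],q[:,1]); th=np.arctan2(rad,q[:,2])
    return q[:,:2]/rad[:,None]*(th*f_of(c))[:,None]+[c["cx"],c["cy"]]
def box(x,y,yaw,w,l,z0,z1):
    P=np.array([[i*w/2,j*l/2,k] for i in(-1,1) for j in(-1,1) for k in(z0,z1)])
    return R.from_euler('z',yaw).apply(P)+[x,y,0]
def hullmask(c,P,pr=proj,s=4):
    h=cv2.convexHull((pr(c,P)*s+ (s-1)/2).astype(np.int32)); m=np.zeros((400*s,640*s),np.uint8); cv2.fillConvexPoly(m,h,1)
    return m
def fitbox(views,x0,dims,pr=proj):
    from scipy.optimize import minimize
    big=[(c,cv2.resize(m.astype(np.uint8),None,fx=4,fy=4,interpolation=cv2.INTER_LINEAR)) for c,m in views]
    def cost(p):
        e=0
        for c,m in big:
            h=hullmask(c,box(p[0],p[1],p[2]/50,*dims),pr); e+=1-(h&m).sum()/(h|m).sum()
        return e/len(big)
    best=min((minimize(cost,[x0[0],x0[1],50*y],method='Nelder-Mead',options=dict(initial_simplex=[[x0[0],x0[1],50*y],[x0[0]+8,x0[1],50*y],[x0[0],x0[1]+8,50*y],[x0[0],x0[1],50*y+8]])) for y in x0[2]),key=lambda r:r.fun)
    return best.x[0],best.x[1],best.x[2]/50,best.fun
E
python3 - <<'E'
from h import *
a=camera("top"); b=camera("side")
def M(c,t): return cut_out(c,t)[0]["mask"]
for t,x0,d in (("small_carton",(483,-222,(-.3,0,.3)),(60,90,0,45)),("large_carton",(554,118,(-.2,0,.2)),(68,105,20,66)),("key_block",(646,-203,(-.2,.2)),(50,120,0,40))):
    A,B=(a,M(a,t)),(b,M(b,t))
    for v in ([A,B],[A],[B]): print(t,np.round(fitbox(v,x0,d),3))
print(sense()["time_s"])
E
```

```text
small_carton [ 4.80749e+02 -2.23214e+02 -1.78000e-01  7.00000e-02]
small_carton [ 4.81964e+02 -2.23817e+02 -1.89000e-01  6.00000e-02]
small_carton [ 4.79706e+02 -2.22385e+02 -1.77000e-01  6.30000e-02]
large_carton [ 5.54032e+02  1.20727e+02 -7.80000e-02  9.00000e-02]
large_carton [ 5.55605e+02  1.20644e+02 -6.10000e-02  5.60000e-02]
large_carton [ 5.52972e+02  1.13503e+02 -7.40000e-02  9.60000e-02]
key_block [ 6.45915e+02 -2.04274e+02 -7.90000e-02  2.33000e-01]
key_block [ 6.48290e+02 -2.04842e+02 -9.60000e-02  1.79000e-01]
key_block [ 6.45079e+02 -2.04407e+02 -6.50000e-02  2.38000e-01]
1.75
```

{"fn": "servo_tool", "kwargs": {
  "moves": [
    [40,38,-10,0,0,7,0],
    [79,75,-20,0,0,14,0],
    [119,113,-30,0,0,21,0],
    [159,151,-40,0,0,28,0],
    [198,189,-60,0,0,35,0],
    [238,226,-80,0,0,42,0],
    [278,264,-100,0,0,49,0],
    [318,302,-110,0,0,56,0]
  ]
}}

```text
time_s: 2.42
eef_pos: [398.5, -300.8, 152.9]
tool_rot: [2.516, 1.881, 0.0]
wrist_force: [0.1, -0.1, -0.4]
width: 1.002
```

{"fn": "servo_tool", "kwargs": {
  "moves": [
    [41,39,-25,0,0,6,0],
    [82,77,-50,0,0,6,0],
    [82.5,77.5,-70,0,0,6,0],
    [82.5,77.5,-70,0,0,6,0]
  ]
}}

```text
time_s: 2.75
eef_pos: [481.6, -218.8, 78.9]
tool_rot: [-2.405, -2.012, -0.0]
wrist_force: [-0.9, -0.1, -1.4]
width: 1.0
```

Run:
```python
from h import *
c=camera("wrist"); print(sense()["eef_pos"],sense()["tool_rot"]); cv2.imwrite("pics/w1.png",c["image"])
m=cut_out(c,"small_carton"); m=[q for q in m]; print([(round(q["p"],2),int(q["mask"].sum())) for q in m])
print(np.round(fitbox([(c,m[0]["mask"])],(481,-223,(-.18,)),(60,90,0,45),projw),3))
i=c["image"].copy()
for p in projw(c,box(481,-223.3,-.18,60,90,0,45)): cv2.circle(i,tuple(int(v) for v in p),3,(0,255,0),-1)
cv2.imwrite("pics/w1.png",i)
```

```text
[ 480.69731058 -219.009298     78.22204032] [-2.40383215e+00 -2.01092124e+00  1.90098413e-03]
[(0.97, 13562)]
[ 4.82265e+02 -2.21588e+02 -2.17000e-01  1.90000e-02]
```

View pics/w1.png

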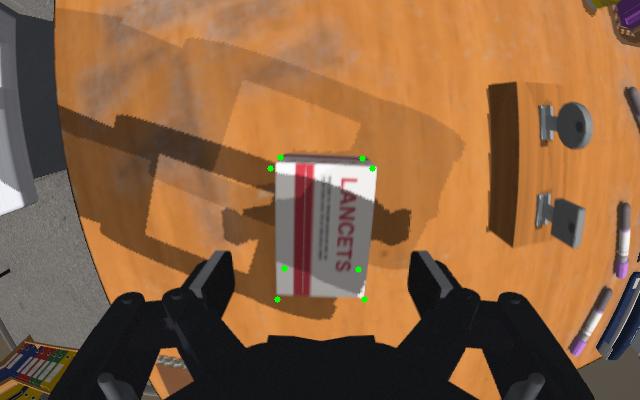

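{"fn": "servo_tool", "kwargs": {
  "moves": [
    [1.5,-2.5,-30,0,0,-2,0],
    [1.5,-2.5,-55,0,0,-2,0],
    [1.5,-2.5,-73,0,0,-2,0],
    [1.5,-2.5,-73,0,0,-2,0],
    [1.5,-2.5,-73,0,0,-2,255],
    [1.5,-2.5,-73,0,0,-2,255],
    [1.5,-2.5,-73,0,0,-2,255],
    [1.5,-2.5,-73,0,0,-2,255]
  ]
}}

```text
time_s: 3.52
eef_pos: [483.2, -225.3, 10.2]
tool_rot: [2.446, 1.971, -0.001]
wrist_force: [0.7, -1.5, 5.8]
width: 0.692
```

{"fn": "servo_tool", "kwargs": {
  "moves": [
    [0,0,0,0,0,0,255],
    [0,0,0,0,0,0,255],
    [0,0,0,0,0,0,255]
  ]
}}

```text
time_s: 3.77
eef_pos: [483.5, -225.5, 10.7]
tool_rot: [2.445, 1.971, -0.0]
wrist_force: [0.1, 0.4, -1.4]
width: 0.694
```

{"fn": "servo_tool", "kwargs": {
  "moves": [
    [0,0,35,0,0,0,255],
    [5,15,70,0,0,0,255],
    [10,50,100,0,0,4,255],
    [18,88,115,0,0,8,255],
    [26,126,125,0,0,8,255],
    [34,165,125,0,0,8,255],
    [42,204,125,0,0,8,255],
    [50,243,125,0,0,8,255]
  ]
}}

```text
time_s: 4.43
eef_pos: [533.5, 19.6, 136.2]
tool_rot: [2.301, 2.136, 0.001]
wrist_force: [0.4, -0.1, -0.5]
width: 0.692
```

{"fn": "servo_tool", "kwargs": {
  "moves": [
    [9,38,0,0,0,0,255],
    [18,75,0,0,0,0,255],
    [21,105,0,0,0,0,255],
    [21,110,0,0,0,0,255],
    [21,110,0,0,0,0,255]
  ]
}}

```text
time_s: 4.85
eef_pos: [553.9, 131.7, 135.5]
tool_rot: [2.298, 2.141, -0.001]
wrist_force: [0.1, -0.5, -1.0]
width: 0.692
```

Run:
```python
from h import *
w=camera("wrist"); a=camera("top"); b=camera("side"); s=sense(); print(s["eef_pos"],s["tool_rot"],s["wrist_force"],s["time_s"])
cv2.imwrite("pics/w2.png",w["image"]); cv2.imwrite("pics/t2.png",a["image"]); cv2.imwrite("pics/s2.png",b["image"])
z=s["eef_pos"][2]-10.5
x,y=s["eef_pos"][:2]
for n,c,pr in (("w",w,projw),("t",a,proj),("s",b,proj)):
    m=cut_out(c,"small_carton")
    if m: print(n,round(m[0]["p"],2),m[0]["mask"].sum(),np.round(fitbox([(c,m[0]["mask"])],(x,y,(-.07,)),(60,90,z,z+45),pr),3))
    m=cut_out(c,"large_carton")
    if m: print(n,"L",round(m[0]["p"],2),m[0]["mask"].sum())
    for t in ("lock_mouth","keeper"):
        r=tip_of(c,t); print(n,t,[(np.round(q["point"],1).tolist(),round(q["p"],2)) for q in r[:1]])
```

```text
[554.25147387 128.40644794 135.87231068] [ 2.30216143e+00  2.13481846e+00 -1.01294834e-03] [-0.29881314 -1.05558583 -0.80013272] 5.0
w 0.58 26133 [ 5.54327e+02  1.35802e+02 -7.00000e-02  1.18000e-01]
w L 0.73 1152
w lock_mouth []
w keeper []
t 0.67 172 [ 5.53585e+02  1.33518e+02 -2.10000e-02  8.64000e-01]
t L 0.68 196
t lock_mouth [([560.4, 211.1, 125.4], 0.58)]
t keeper [([556.1, 119.4, -1.6], 0.83)]
s 0.95 766 [ 5.48952e+02  1.30888e+02 -3.30000e-02  8.70000e-02]
s L 0.95 964
s lock_mouth []
s keeper [([552.4, 122.4, 2.3], 0.62)]
```

View pics/w2.png

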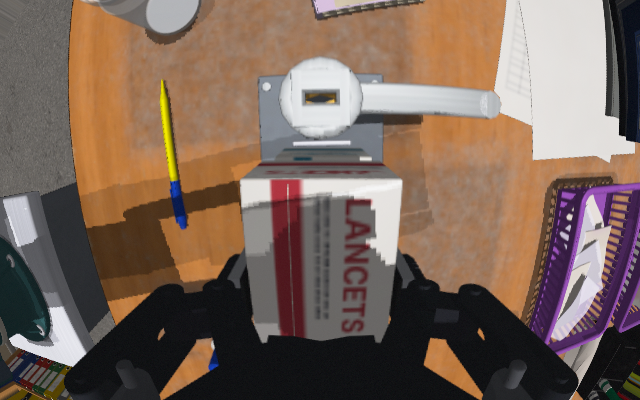

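```bash
cat >> h.py <<'E'
def unw(c,uv,z):
    d=(np.array(uv,float)-[c["cx"],c["cy"]]); r=np.hypot(*d); th=r/f_of(c)
    v=R.from_rotvec(c["attitude"]).apply([*(d/r*np.sin(th)),np.cos(th)]); 
    return c["position"]+v*(z-c["position"][2])/v[2]
E
python3 - <<'E'
from h import *
c=camera("wrist"); s=sense(); print(s["eef_pos"],s["tool_rot"])
for n,uv,z in (("cl",(241,180),170),("cr",(402,180),170),("cl0",(264,163),125),("cr0",(384,163),125),("key",(321,97),126),("p1",(260,76),6),("p2",(383,75),6),("bartip",(498,104),120)):
    print(n,np.round(unw(c,uv,z),1))
E
```

```text
[554.50578486 129.60694878 136.16310953] [2.30128228e+00 2.13614765e+00 8.01230872e-04]
cl [528.6 179.7 170. ]
cr [588.2 175.3 170. ]
cl0 [529.2 178.8 125. ]
cr0 [590.4 174.3 125. ]
key [560.7 209.5 126. ]
p1 [509.6 240.2   6. ]
p2 [617.3 233.2   6. ]
bartip [661.4 205.  120. ]
```

Run:
```python
import cv2,numpy as np
i=cv2.imread("pics/w2.png")[40:200,220:520]
s=cv2.imread("pics/s2.png")[130:250,250:400]
a=cv2.resize(i,None,fx=2.6,fy=2.6,interpolation=cv2.INTER_CUBIC)[:, :780]
cv2.imwrite("pics/c2.png",a); cv2.imwrite("pics/cs2.png",cv2.resize(s,None,fx=5,fy=5,interpolation=cv2.INTER_CUBIC))
```

```text
(no output)
```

View pics/cs2.png

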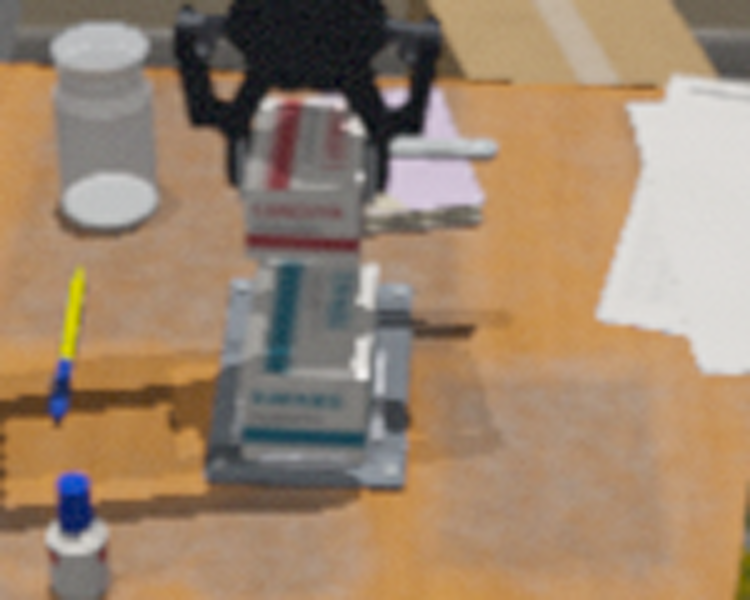

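{"fn": "servo_tool", "kwargs": {
  "moves": [
    [0,-10,0,0,0,0,255],
    [0,-12,-20,0,0,0,255],
    [0,-12,-40,0,0,0,255],
    [0,-12,-50,0,0,0,255],
    [0,-12,-55,0,0,0,255],
    [0,-12,-57,0,0,0,255],
    [0,-12,-57,0,0,0,255]
  ]
}}

```text
time_s: 6.23
eef_pos: [554.6, 117.5, 79.2]
tool_rot: [2.301, 2.136, 0.001]
wrist_force: [0.4, 0.5, 0.0]
width: 0.694
```

{"fn": "servo_tool", "kwargs": {
  "moves": [
    [0,0,-1.5,0,0,0,255],
    [0,0,-3,0,0,0,255],
    [0,0,-3,0,0,0,255]
  ]
}}

```text
time_s: 6.48
eef_pos: [555.0, 117.6, 76.8]
tool_rot: [2.301, 2.136, 0.002]
wrist_force: [0.0, 0.4, -1.1]
width: 0.692
```

{"fn": "servo_tool", "kwargs": {
  "moves": [
    [0,0,-1,0,0,0,255],
    [0,0,-2,0,0,0,255],
    [0,0,-2,0,0,0,255]
  ]
}}

```text
time_s: 6.73
eef_pos: [555.5, 117.7, 76.3]
tool_rot: [2.3, 2.135, 0.004]
wrist_force: [-1.2, -0.0, 4.7]
width: 0.694
```

{"fn": "servo_tool", "kwargs": {
  "moves": [
    [0,0,0,0,0,0,0],
    [0,0,0,0,0,0,0],
    [0,0,0,0,0,0,0],
    [0,0,0,0,0,0,0],
    [0,0,0,0,0,0,0]
  ]
}}

```text
time_s: 7.15
eef_pos: [555.3, 117.7, 76.0]
tool_rot: [2.3, 2.136, 0.003]
wrist_force: [0.0, 0.8, -0.3]
width: 1.002
```

{"fn": "servo_tool", "kwargs": {
  "moves": [
    [0,0,20,0,0,0,0],
    [0,0,55,0,0,0,0],
    [0,0,90,0,0,0,0],
    [0,0,90,0,0,0,0]
  ]
}}

```text
time_s: 7.48
eef_pos: [559.4, 118.1, 174.7]
tool_rot: [2.293, 2.129, 0.022]
wrist_force: [1.0, -0.4, 1.5]
width: 1.0
```

Run:
```python
from h import *
w=camera("wrist"); s=sense(); print(s["eef_pos"],s["tool_rot"],s["time_s"],s["width"])
i=w["image"].copy(); 
m=cut_out(w,"small_carton"); print([(q["p"],q["mask"].sum()) for q in m])
if m: print(np.round(fitbox([(w,m[0]["mask"])],(555,120,(-.07,)),(60,90,66,111),projw),3))
for t in ("lock_mouth","keeper","large_carton"):
    r=tip_of(w,t); print(t,[(np.round(q["point"],1).tolist(),round(q["p"],2)) for q in r[:1]])
for p in projw(w,box(555,120.4,-.065,60,90,66,111)): cv2.circle(i,tuple(int(round(v)) for v in p),2,(0,255,0),-1)
for p in projw(w,box(555,120.4,-.065,68,105,66,66.1)): cv2.circle(i,tuple(int(round(v)) for v in p),2,(0,0,255),-1)
cv2.imwrite("pics/w3.png",i)
```

```text
[558.25620025 118.01250878 171.56612655] [2.29520639 2.13113488 0.01700977] 7.5333 0.9971083927456449
[(0.89, np.int64(10692)), (0.41, np.int64(5975))]
[ 5.55741e+02  1.22230e+02 -7.50000e-02  2.20000e-02]
lock_mouth [([560.6, 214.2, 122.8], 0.95)]
keeper []
large_carton []
```

View pics/w3.png

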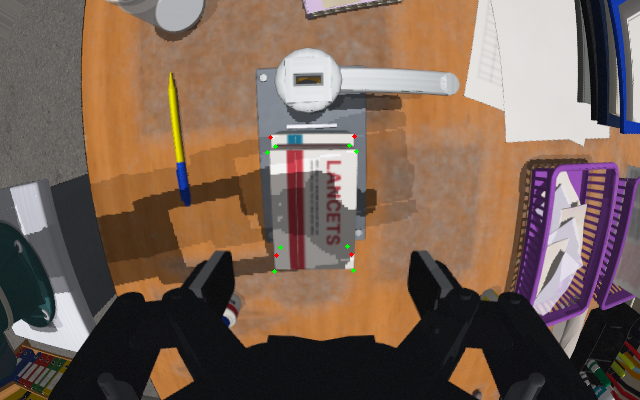

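{"fn": "servo_tool", "kwargs": {
  "moves": [
    [9,-36,0,0,0,0,0],
    [19,-73,0,0,0,0,0],
    [29,-110,0,0,0,0,0],
    [39,-147,0,0,0,0,0],
    [49,-184,0,0,0,0,0],
    [59,-221,0,0,0,0,0],
    [69,-255,-10,0,0,0,0],
    [79,-270,-20,0,0,0,0]
  ]
}}

```text
time_s: 8.4
eef_pos: [632.9, -157.3, 142.4]
tool_rot: [2.306, 2.132, -0.005]
wrist_force: [0.2, -0.9, -0.1]
width: 1.005
```

{"fn": "servo_tool", "kwargs": {
  "moves": [
    [5,-11,-10,0,0,0,0],
    [7,-15,-10,0,0,0,0],
    [7,-15,-10,0,0,0,0],
    [7,-15,-10,0,0,0,0]
  ]
}}

```text
time_s: 8.73
eef_pos: [639.6, -171.1, 131.8]
tool_rot: [-2.305, -2.133, 0.005]
wrist_force: [-0.1, 0.6, -0.0]
width: 0.995
```

Run:
```python
from h import *
w=camera("wrist"); s=sense(); print(s["eef_pos"],s["tool_rot"],s["time_s"],s["width"])
cv2.imwrite("pics/w4.png",w["image"]); print(w["position"],w["attitude"])
for t in ("round_key","square_key","key_block"):
    r=tip_of(w,t); print(t,[(np.round(q["point"],1).tolist(),round(q["p"],2)) for q in r[:2]])
    m=cut_out(w,t)
    if m: print(t,m[0]["p"],cv2.minAreaRect(np.argwhere(m[0]["mask"])[:,::-1].astype(np.float32)))
```

```text
[ 639.89511823 -170.84122368  132.69566887] [ 2.30469659  2.13391065 -0.00384244] 8.7833 1.0009352665096762
[645.56148202 -99.60959366 275.34849443] [ 2.856272   -0.10944356 -0.01950261]
round_key [([652.3, -170.5, 41.1], 0.57)]
round_key 0.65 ((334.5, 214.5), (49.0, 15.0), 90.0)
square_key [([642.7, -233.4, 43.4], 0.6)]
square_key 0.7 ((334.0, 290.5), (53.0, 14.0), 90.0)
key_block [([645.9, -203.9, 1.5], 0.91)]
key_block 0.9 ((334.0, 231.5), (141.0, 64.0), 90.0)
```

View pics/w4.png

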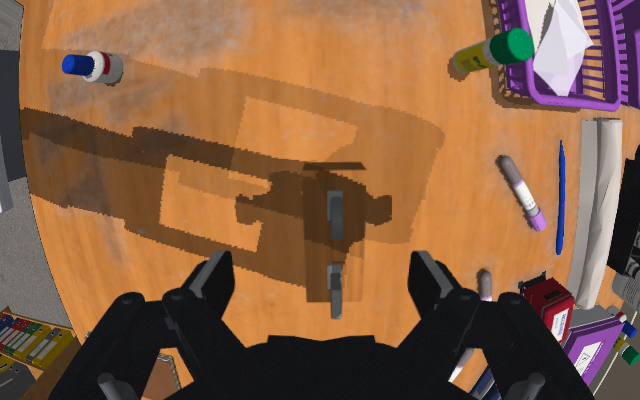

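Run:
```python
from h import *
w=camera("wrist"); s=sense(); print(s["eef_pos"],s["time_s"])
m=cut_out(w,"round_key")[0]["mask"]
for r in range(190,240,4):
    c=np.flatnonzero(m[r]); 
    if len(c): print(r,c.min(),c.max())
for n,uv,z in (("headtop",(337,215),84),("headlow",(337,238),65),("blockL",(305,235),40),("blockR",(362.5,235),40),("L1",(303,168),40),("R1",(365.5,168),40),("L2",(306,301),40),("R2",(362,301),40)):
    print(n,np.round(unw(w,uv,z),1))
i=w["image"][155:310,290:380]; cv2.imwrite("pics/c4.png",cv2.resize(i,None,fx=3.8,fy=3.8,interpolation=cv2.INTER_CUBIC))
```

```text
[ 640.05353778 -171.66053607  133.04237526] 9.1333
190 327 339
194 326 340
198 326 340
202 326 341
206 326 341
210 325 342
214 325 341
218 326 341
222 328 341
226 329 341
230 329 341
234 330 341
238 331 338
headtop [ 651.4 -165.9   84. ]
headlow [ 650.8 -190.4   65. ]
blockL [ 625.2 -196.4   40. ]
blockR [ 672.8 -200.2   40. ]
L1 [ 628.8 -140.6   40. ]
R1 [ 677.3 -144.2   40. ]
L2 [ 619.7 -262.1   40. ]
R2 [ 671.  -266.7   40. ]
```

View pics/c4.png

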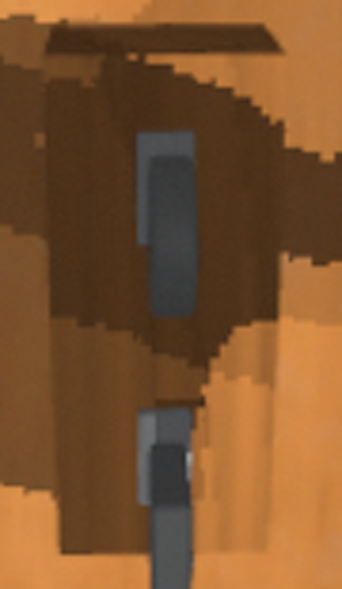

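{"fn": "servo_tool", "kwargs": {
  "moves": [
    [5,0,-10,0,0,0.5,0],
    [9.6,-0.3,-30,0,0,0.5,0],
    [9.6,-0.3,-55,0,0,0.5,0],
    [9.6,-0.3,-75,0,0,0.5,0],
    [9.6,-0.3,-80,0,0,0.5,0],
    [9.6,-0.3,-80,0,0,0.5,0]
  ]
}}

```text
time_s: 9.68
eef_pos: [647.9, -171.4, 49.3]
tool_rot: [-2.294, -2.141, 0.008]
wrist_force: [-0.2, -0.4, -1.2]
width: 1.001
```

{"fn": "servo_tool", "kwargs": {
  "moves": [
    [0,0,0,0,0,0,120],
    [0,0,0,0,0,0,180],
    [0,0,0,0,0,0,200],
    [0,0,0,0,0,0,200],
    [0,0,0,0,0,0,200],
    [0,0,0,0,0,0,200]
  ]
}}

```text
time_s: 10.18
eef_pos: [648.3, -171.6, 50.2]
tool_rot: [-2.295, -2.142, 0.007]
wrist_force: [-0.5, 0.1, 0.1]
width: 0.216
```

Run:
```python
from h import *
w=camera("wrist"); s=sense(); print(s["eef_pos"],s["tool_rot"],s["wrist_force"],s["wrist_torque"],s["time_s"],s["width"])
cv2.imwrite("pics/w5.png",cv2.resize(w["image"][150:350,220:420],None,fx=3,fy=3,interpolation=cv2.INTER_CUBIC))
```

```text
[ 648.19243756 -171.52526495   49.96275185] [-2.29443738 -2.14183569  0.00751761] [-0.19922673 -0.42414619  0.54612176] [-0.01713095 -0.00178947  0.01538703] 10.2333 0.21868930723388472
```

View pics/w5.png

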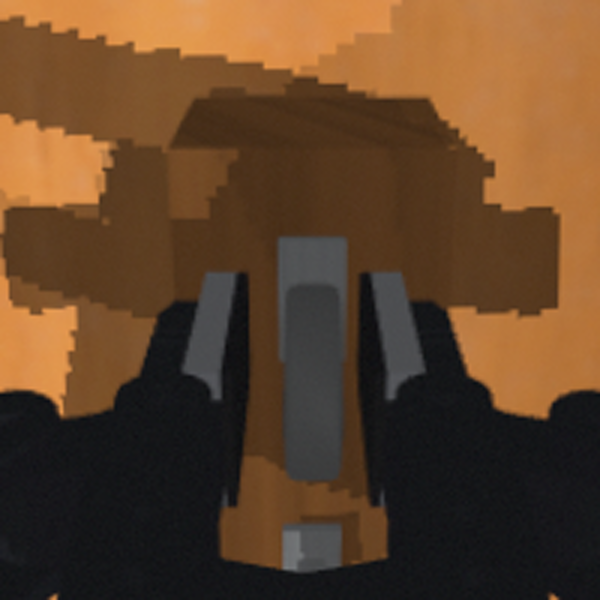

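{"fn": "servo_tool", "kwargs": {
  "moves": [
    [1,0,2,0,0,0,215],
    [1,0,2,0,0,0,255],
    [1,0,2,0,0,0,255],
    [1,0,2,0,0,0,255],
    [1,0,2,0,0,0,255]
  ]
}}

```text
time_s: 10.65
eef_pos: [649.6, -171.7, 52.7]
tool_rot: [-2.295, -2.143, 0.006]
wrist_force: [0.8, 1.3, 2.8]
width: 0.079
```

{"fn": "servo_tool", "kwargs": {
  "moves": [
    [0,0,10,0,0,0,255],
    [0,0,25,0,0,0,255],
    [0,0,50,0,0,0,255],
    [0,0,80,0,0,0,255],
    [0,0,115,0,0,0,255],
    [0,0,140,0,0,0,255],
    [0,0,150,0,0,0,255]
  ]
}}

```text
time_s: 11.23
eef_pos: [651.0, -172.2, 209.0]
tool_rot: [2.292, 2.14, -0.001]
wrist_force: [0.7, -0.2, -0.1]
width: 0.08
```

Run:
```python
from h import *
w=camera("wrist"); s=sense(); print(s["eef_pos"],s["tool_rot"],s["wrist_force"],s["time_s"],s["width"])
cv2.imwrite("pics/w6.png",cv2.resize(w["image"][180:350,220:420],None,fx=3.5,fy=3.5,interpolation=cv2.INTER_CUBIC))
cv2.imwrite("pics/s6.png",camera("side")["image"])
```

```text
[ 651.29574718 -172.28810611  209.19630601] [2.29168071e+00 2.13908145e+00 1.72543441e-04] [ 0.69251928 -0.45291473  0.66118461] 11.2833 0.07714380920081933
```

View pics/w6.png

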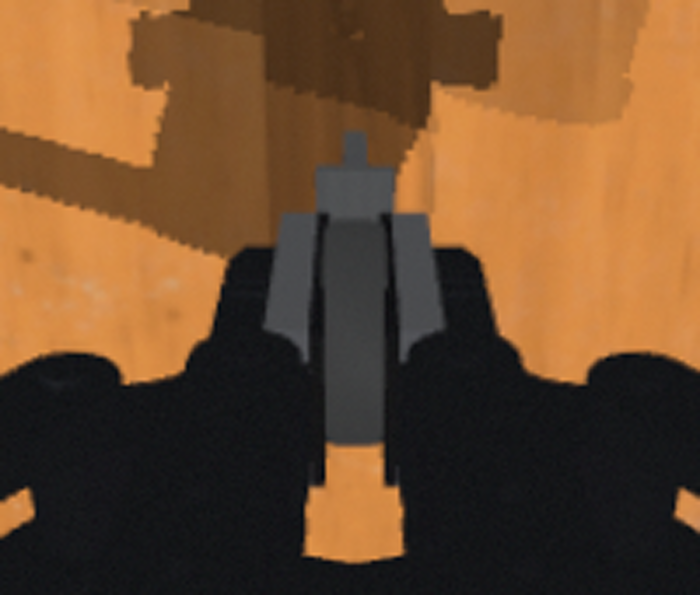

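Run:
```python
from h import *
w=camera("wrist"); s=sense(); e=s["eef_pos"]; Rt=R.from_rotvec(s["tool_rot"])
print(e)
for n,uv,z,k in (("collar",(321.6,228.6),e[2]-9.7,12),("tip",(321.5,217.1),e[2]-42.7,7)):
    p=unw(w,uv,z); q=Rt.inv().apply(p-e); print(n,np.round(p,1),np.round(q,1),"axis toolx",round(q[0]-k,1))
q=Rt.inv().apply(w["position"]-e); print("cam in tool",q)
```

```text
[ 649.61857514 -171.68185219  202.89767292]
collar [ 651.9 -161.1  193.2] [10.8  1.6  9.7] axis toolx -1.2
tip [ 651.7 -165.9  160.2] [ 6.   1.8 42.7] axis toolx -1.0
cam in tool [  71.43755477    0.36837901 -146.74575866]
```

{"fn": "servo_tool", "kwargs": {
  "moves": [
    [-7,30,0,0,0,7,255],
    [-14,60,0,0,0,14,255],
    [-21,90,0,0,0,21,255],
    [-28,120,0,0,0,28,255],
    [-35,150,0,0,0,35,255],
    [-42,180,0,0,0,42,255],
    [-49,210,0,0,0,49,255],
    [-56,240,0,0,0,56,255]
  ]
}}

```text
time_s: 12.05
eef_pos: [591.4, 69.6, 198.8]
tool_rot: [-1.011, -2.969, 0.01]
wrist_force: [0.6, -0.9, 0.3]
width: 0.08
```

{"fn": "servo_tool", "kwargs": {
  "moves": [
    [-7,32,0,0,0,7,255],
    [-14,64,0,0,0,14,255],
    [-21,96,0,0,0,21,255],
    [-28,125,0,0,0,28,255],
    [-32,138,-5,0,0,33.9,255],
    [-32,140.5,-10,0,0,33.9,255],
    [-32,140.5,-13,0,0,33.9,255],
    [-32,140.5,-13,0,0,33.9,255]
  ]
}}

```text
time_s: 12.72
eef_pos: [558.3, 208.9, 182.4]
tool_rot: [-0.105, -3.131, 0.016]
wrist_force: [0.2, 0.5, 0.2]
width: 0.08
```

{"fn": "servo_tool", "kwargs": {
  "moves": [
    [0,0,0,0,0,0,255],
    [0,0,0,0,0,0,255]
  ]
}}

```text
time_s: 12.88
eef_pos: [558.3, 207.2, 181.2]
tool_rot: [-0.111, -3.129, 0.018]
wrist_force: [-0.4, -0.4, -0.6]
width: 0.081
```

Run:
```python
from h import *
w=camera("wrist"); s=sense(); print(s["eef_pos"],s["tool_rot"],s["wrist_force"],s["time_s"],s["width"])
r=tip_of(w,"lock_mouth"); print([(np.round(q["point"],1).tolist(),round(q["p"],2)) for q in r[:1]])
cv2.imwrite("pics/w7f.png",w["image"]); np.save("w7.npy",np.r_[w["position"],w["attitude"],s["eef_pos"],s["tool_rot"]])
cv2.imwrite("pics/w7.png",cv2.resize(w["image"][130:280,245:400],None,fx=4,fy=4,interpolation=cv2.INTER_CUBIC))
```

```text
[558.4802458  207.50934882 181.7446508 ] [-0.10982639 -3.12948376  0.01722416] [-0.32099487 -0.43208895 -0.77750734] 12.9333 0.08182311739807997
[([561.2, 211.2, 127.2], 0.64)]
```

View pics/w7.png

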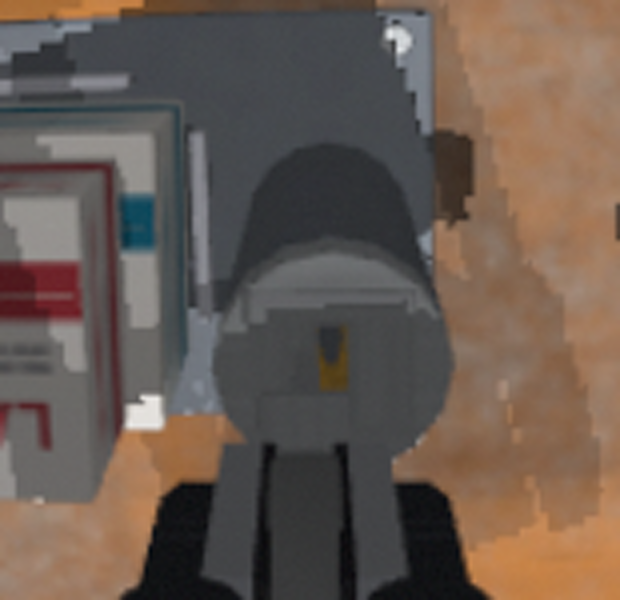

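Run:
```python
from h import *
w=camera("wrist"); s=sense(); e=s["eef_pos"]; Rt=R.from_rotvec(s["tool_rot"]); print(e,"toolz",Rt.apply([0,0,1]).round(4),"tooly ang",np.degrees(np.arctan2(*Rt.apply([0,1,0])[[1,0]])).round(2))
i=w["image"].astype(int)
for r in range(204,236): print(r," ".join("%3d/%3d"%(i[r,c].sum()//3,i[r,c,2]-i[r,c,0]) for c in range(315,336)))
for n,uv,z in (("k_up",(328.2,211.3),126),("k_c",(328.2,220),126),("tipz",(321.3,217),e[2]-42.7)):
    p=unw(w,uv,z); print(n,p.round(1),Rt.inv().apply(p-e).round(2))
```

```text
[558.70245151 207.99488781 182.54756203] toolz [-0.0091 -0.01   -0.9999] tooly ang 86.03
204  98/ -2  98/ -3  98/ -3  99/ -3  98/ -3  99/ -3  99/ -4  98/ -2  98/ -3  98/ -4 100/ -3  99/ -4  99/ -4  94/ -5  89/ -4  89/ -3  89/ -4  90/ -4  88/ -4  88/ -5  89/ -3
205  94/ -2  94/ -1  94/ -3  95/ -1  93/ -3  94/ -2  94/ -1  94/ -2  94/ -2  95/ -2  95/ -2  93/ -3  94/ -3  85/ -2  70/ -3  69/ -3  72/ -3  71/ -3  71/ -2  71/ -3  71/ -2
206  71/ -3  71/ -3  72/ -4  73/ -3  71/ -1  71/ -3  73/ -3  71/ -3  71/ -2  72/ -2  71/ -2  72/ -2  72/ -2  72/ -3  73/ -3  72/ -2  71/ -3  71/ -2  70/ -2  72/ -2  71/ -3
207  73/ -2  72/ -3  72/ -2  71/ -3  71/ -2  72/ -3  72/ -2  72/ -2  72/ -3  72/ -3  73/ -3  73/ -1  71/ -3  72/ -3  72/ -3  72/ -2  72/ -1  72/ -1  73/ -2  73/ -2  71/ -1
208  70/ -3  71/ -1  73/ -3  72/ -1  73/ -2  72/ -3  73/ -2  71/ -3  72/ -3  70/ -1  72/ -3  71/ -3  71/ -2  69/ -2  70/ -2  72/ -2  71/  0  70/ -1  71/ -1  72/ -1  72/ -1
209  71/ -1  71/ -2  72/ -3  72/ -1  70/ -3  70/ -2  68/ -3  71/ -2  68/ -3  67/ -3  66/ -2  66/ -2  66/ -2  66/ -3  65/ -1  65/  5  69/ -2  70/ -2  70
[... 3926 characters left out ...]
-2  72/ -2  73/ -3  67/ -3  70/ -3  72/ -2  73/ -3
233  73/ -4  73/ -2  72/ -3  71/ -3  72/ -2  73/ -1  73/ -3  73/ -1  73/ -2  72/ -2  72/ -1  73/ -2  73/ -3  73/ -3  72/ -2  73/ -3  72/ -1  68/ -3  69/ -3  70/ -2  71/ -3
234  74/ -2  74/ -1  71/ -2  71/ -3  72/ -1  74/ -1  73/ -3  73/ -1  72/ -3  71/ -2  71/ -2  74/ -2  73/ -4  73/ -3  73/ -2  73/ -2  72/ -3  69/ -3  70/ -4  71/ -3  72/ -2
235  72/ -3  73/ -2  72/ -3  70/ -4  71/ -1  73/ -2  73/ -3  72/ -2  72/ -3  72/ -2  73/ -1  73/ -3  71/ -3  73/ -3  72/ -2  71/ -2  72/ -2  69/ -2  70/ -3  70/ -2  69/ -2
k_up [552.6 213.5 126. ] [ 6.02  5.67 56.54]
k_c [558.8 213.1 126. ] [-0.22  5.72 56.49]
tipz [551.7 209.  139.8] [ 6.69  0.95 42.75]
```

{"fn": "servo_tool", "kwargs": {
  "moves": [
    [0.3,3.4,0,0.55,-0.5,0,255],
    [0.3,3.4,-4,0.55,-0.5,0,255],
    [0.3,3.4,-8,0.55,-0.5,0,255],
    [0.3,3.4,-10,0.55,-0.5,0,255],
    [0.3,3.4,-10,0.55,-0.5,0,255]
  ]
}}

```text
time_s: 13.45
eef_pos: [558.5, 211.3, 171.5]
tool_rot: [-0.109, -3.138, 0.002]
wrist_force: [-0.5, -0.8, -0.0]
width: 0.085
```

```bash
cat > look.py <<'E'
from h import *
w=camera("wrist"); s=sense(); e=s["eef_pos"]; Rt=R.from_rotvec(s["tool_rot"]); print(e.round(2),"toolz",Rt.apply([0,0,1]).round(4),"ang",np.degrees(np.arctan2(*Rt.apply([0,1,0])[[1,0]])).round(2),"F",s["wrist_force"].round(2),"T",s["wrist_torque"].round(3),s["time_s"])
i=w["image"].astype(int)
import sys
if len(sys.argv)>1:
  for r in range(206,234): print(r," ".join("%2d/%2d"%(i[r,c].sum()//3,i[r,c,2]-i[r,c,0]) for c in range(312,334)))
E
python3 look.py 1
```

```text
[558.65 211.33 171.83] toolz [-1.6e-03 -8.0e-04 -1.0e+00] ang 86.03 F [ 0.04 -0.42 -0.44] T [ 0.045 -0.022 -0.017] 13.5
206 92/-4 92/-2 85/-2 85/-3 84/-2 84/-3 81/-2 71/-2 68/-1 69/-3 70/-3 69/-2 70/-3 71/-1 70/-2 72/-2 72/-2 71/-2 72/-3 78/-2 79/-4 79/-4
207 98/-4 98/-3 96/-3 80/-4 73/-2 72/-3 74/-3 70/-3 70/-4 70/-2 71/-1 70/-2 71/-2 71/-3 71/-3 70/-3 72/-3 69/-3 71/-2 73/-2 72/-3 73/-2
208 82/-3 81/-3 82/-2 74/-3 69/-3 71/-3 70/-3 70/-3 71/-3 71/-2 70/-2 71/-3 71/-3 72/-2 71/-3 72/-2 71/-2 71/-2 69/-3 71/-2 70/-2 72/-2
209 70/-2 71/-1 71/-3 71/-2 69/-3 71/-2 69/-3 71/-2 71/-1 71/-3 71/-3 69/-3 70/-2 70/-3 71/-4 71/-3 71/-3 71/-3 71/-3 70/-2 70/-3 71/-3
210 72/-2 71/-2 71/-3 70/-1 71/-1 72/-2 71/-2 70/-2 71/-3 71/-1 72/-2 71/-3 71/-3 73/-3 71/-3 72/-2 72/-3 71/-3 70/-3 72/-3 71/-3 72/-2
211 72/-2 71/-2 72/-4 71/-1 72/-2 73/-3 71/-3 73/-1 72/-2 72/-2 70/-1 73/-3 71/-4 72/-2 72/-3 72/-2 72/-2 73/-2 72/-2 72/-2 72/-1 72/-1
212 72/-3 72/-4 71/-2 72/-3 72/-3 71/-1 72/-1 71/-2 72/-3 73/-1 73/-2 72/-3 72/-2 72/-3 72/-2 73/-2 72/-2 73/-2 72/-3 72/-2 72/-3 74/-2
213 73/-2 73/-3 74/-2 73/-1 
[... 2127 characters left out ...]
-3 66/-2 69/-2 72/-3
229 73/-2 72/-2 72/-2 75/-2 74/-1 73/-2 73/-2 73/-2 74/-2 73/-2 73/-2 72/-2 72/-2 72/-2 72/-3 73/-2 74/-2 72/-4 73/-2 73/-2 70/-2 72/-2
230 71/-2 73/-2 75/-3 74/-2 73/-2 73/-3 71/-1 74/-2 75/-1 74/-2 75/-1 73/-4 73/-3 73/-2 73/-3 75/-2 73/-3 72/-2 72/-3 73/-2 71/-1 71/-2
231 72/-3 73/-2 73/-2 74/-2 74/-2 74/-2 72/-2 73/-2 75/-2 74/-1 75/-2 73/-3 72/-5 72/-4 74/-3 73/-4 73/-3 72/-3 72/-3 73/-2 71/-3 73/-2
232 71/-2 74/-2 74/-4 75/-3 74/-2 73/-3 72/-3 73/-2 73/-3 74/-2 73/-1 74/-3 72/-5 72/-1 73/-2 72/-3 73/-4 72/-3 74/-2 74/-2 71/-2 71/-2
233 72/-3 73/-3 75/-2 74/-2 74/-2 72/-2 73/-3 74/-2 73/-3 75/-2 74/-1 75/-2 73/-3 72/-2 73/-2 74/-3 72/-3 73/-2 72/-3 73/-2 70/-2 72/-2
```

{"fn": "servo_tool", "kwargs": {
  "moves": [
    [0.8,0,0,0,0,0,255],
    [0.8,0,-2,0,0,0,255],
    [0.8,0,-4,0,0,0,255],
    [0.8,0,-6,0,0,0,255],
    [0.8,0,-7,0,0,0,255],
    [0.8,0,-7,0,0,0,255]
  ]
}}

```text
time_s: 14.0
eef_pos: [559.2, 211.3, 164.3]
tool_rot: [-0.109, -3.137, 0.002]
wrist_force: [-0.7, 1.0, -0.4]
width: 0.081
```

{"fn": "servo_tool", "kwargs": {
  "moves": [
    [0,0,-2,0,0,0,255],
    [0,0,-4,0,0,0,255],
    [0,0,-6,0,0,0,255],
    [0,0,-8,0,0,0,255],
    [0,0,-8,0,0,0,255]
  ]
}}

```text
time_s: 14.42
eef_pos: [558.9, 211.2, 155.6]
tool_rot: [-0.109, -3.136, 0.002]
wrist_force: [-0.2, 0.4, -1.1]
width: 0.085
```

{"fn": "servo_tool", "kwargs": {
  "moves": [
    [0,0,-1,0,0,0,255],
    [0,0,-2,0,0,0,255],
    [0,0,-3,0,0,0,255],
    [0,0,-3,0,0,0,255]
  ]
}}

```text
time_s: 14.75
eef_pos: [559.1, 211.2, 153.4]
tool_rot: [-0.109, -3.137, 0.002]
wrist_force: [-1.3, -0.5, 2.5]
width: 0.08
```

{"fn": "servo_tool", "kwargs": {
  "moves": [
    [0,0,-1.5,0,0,3,255],
    [0,0,-2,0,0,6,255],
    [0,0,-2,0,0,9,255],
    [0,0,-2,0,0,12,255],
    [0,0,-2,0,0,14,255],
    [0,0,-2,0,0,16,255],
    [0,0,-2,0,0,18,255],
    [0,0,-2,0,0,20,255]
  ]
}}

```text
time_s: 15.42
eef_pos: [559.5, 211.3, 152.0]
tool_rot: [0.44, -3.11, 0.003]
wrist_force: [1.0, 0.2, 1.6]
width: 0.082
```

{"fn": "servo_tool", "kwargs": {
  "moves": [
    [0,0,-1,0,0,0,255],
    [0,0,-2,0,0,1,255],
    [0,0,-2,0,0,2,255],
    [0,0,-2,0,0,2,255]
  ]
}}

```text
time_s: 15.75
eef_pos: [559.8, 211.4, 150.2]
tool_rot: [-0.496, 3.102, -0.002]
wrist_force: [1.0, 1.5, 2.3]
width: 0.079
```

{"fn": "servo_tool", "kwargs": {
  "moves": [
    [0,0,-2,0,0,0,255],
    [0,0,-4,0,0,0,255],
    [0,0,-5,0,0,0,255],
    [0,0,-5,0,0,0,255]
  ]
}}

```text
time_s: 16.08
eef_pos: [559.8, 211.4, 145.5]
tool_rot: [-0.495, 3.102, -0.002]
wrist_force: [-0.2, -0.1, 3.9]
width: 0.079
```

{"fn": "servo_tool", "kwargs": {
  "moves": [
    [0,0,-1.5,0,0,-4,255],
    [0,0,-1.5,0,0,-8,255],
    [0,0,-1.5,0,0,-12,255],
    [0,0,-1.5,0,0,-16,255],
    [0,0,-1.5,0,0,-20,255],
    [0,0,-1.5,0,0,-24,255],
    [0,0,-1.5,0,0,-28,255],
    [0,0,-1.5,0,0,-30,255]
  ]
}}

```text
time_s: 16.75
eef_pos: [559.9, 211.3, 144.8]
tool_rot: [0.329, 3.124, -0.003]
wrist_force: [-0.5, -0.7, 5.6]
width: 0.08
```

{"fn": "servo_tool", "kwargs": {
  "moves": [
    [0,0,-1.5,0,0,-2,255],
    [0,0,-1.8,0,0,-4,255],
    [0,0,-1.8,0,0,-6,255],
    [0,0,-1.8,0,0,-8,255],
    [0,0,-1.8,0,0,-9,255],
    [0,0,-1.8,0,0,-10,255]
  ]
}}

```text
time_s: 17.25
eef_pos: [559.9, 211.2, 143.7]
tool_rot: [0.601, 3.083, -0.003]
wrist_force: [-0.9, -0.2, 5.1]
width: 0.08
```

{"fn": "servo_tool", "kwargs": {
  "moves": [
    [0,0,-1.8,0,0,-1,255],
    [0,0,-2,0,0,-2,255],
    [0,0,-2,0,0,-3,255],
    [0,0,-2,0,0,-3,255]
  ]
}}

```text
time_s: 17.58
eef_pos: [559.9, 211.2, 142.9]
tool_rot: [0.681, 3.065, -0.003]
wrist_force: [-0.9, -1.1, 6.8]
width: 0.083
```

{"fn": "servo_tool", "kwargs": {
  "moves": [
    [0,0,-2,0,0,-1,255],
    [0,0,-2,0,0,-2,255],
    [0,0,-2,0,0,0,255],
    [0,0,-2,0,0,2,255],
    [0,0,-2,0,0,2,255]
  ]
}}

```text
time_s: 18.0
eef_pos: [559.7, 211.2, 140.4]
tool_rot: [0.627, 3.077, -0.003]
wrist_force: [-0.1, 1.3, 1.4]
width: 0.082
```

{"fn": "servo_tool", "kwargs": {
  "moves": [
    [0,0,-1.5,0,0,1,255],
    [0,0,-3,0,0,2,255],
    [0,0,-3.5,0,0,3,255],
    [0,0,-3.5,0,0,4,255],
    [0,0,-3.5,0,0,4,255]
  ]
}}

```text
time_s: 18.42
eef_pos: [559.8, 211.2, 138.6]
tool_rot: [0.518, 3.096, -0.002]
wrist_force: [-2.6, -0.6, 7.2]
width: 0.078
```

{"fn": "servo_tool", "kwargs": {
  "moves": [
    [0,0,-2,0,0,1,255],
    [0,0,-3,0,0,0,255],
    [0,0,-3,0,0,-1,255],
    [0,0,-3,0,0,0,255]
  ]
}}

```text
time_s: 18.75
eef_pos: [559.8, 211.2, 138.5]
tool_rot: [0.518, 3.095, -0.001]
wrist_force: [-4.5, -1.9, 12.2]
width: 0.084
```

```bash
python3 look.py
python3 - <<'E'
from h import *
for n in ("wrist","top","side"):
    c=camera(n)
    for t in ("round_key","lock_mouth"):
        r=tip_of(c,t); print(n,t,[(np.round(q["point"],1).tolist(),round(q["p"],2)) for q in r[:1]])
    if n=="wrist": cv2.imwrite("pics/w8.png",cv2.resize(c["image"][130:330,220:420],None,fx=3,fy=3,interpolation=cv2.INTER_CUBIC))
E
```

```text
[559.83 211.21 138.47] toolz [ 0.0036 -0.0014 -1.    ] ang 71.08 F [-4.79 -2.04 12.47] T [-0.274  0.857  0.082] 18.8
wrist round_key [([558.7, 212.2, 129.7], 0.61)]
wrist lock_mouth [([558.6, 211.5, 130.7], 0.63)]
top round_key []
top lock_mouth []
side round_key [([553.9, 117.8, 68.7], 0.74)]
side lock_mouth [([559.0, 210.0, 124.4], 0.6)]
```

View pics/w8.png

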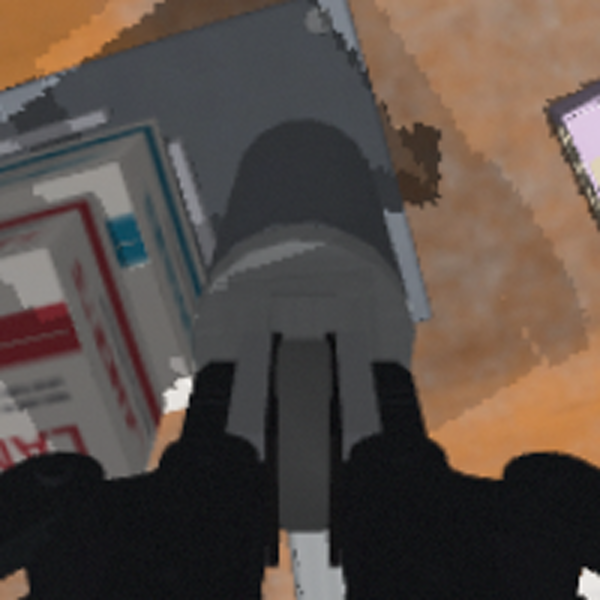

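{"fn": "servo_tool", "kwargs": {
  "moves": [
    [0,0,-2,0,0,-5,255],
    [0,0,-2,0,0,-10,255],
    [0,0.1,-2,0,0,-15,255],
    [0,0.1,-2,0,0,-20,255],
    [0.1,0.2,-2,0,0,-25,255],
    [0.1,0.2,-2,0,0,-30,255],
    [0.2,0.2,-2,0,0,-35,255],
    [0.2,0.3,-2,0,0,-40,255]
  ]
}}

```text
time_s: 19.92
eef_pos: [559.7, 211.1, 138.5]
tool_rot: [1.55, 2.728, -0.004]
wrist_force: [-4.5, -2.4, 9.9]
width: 0.084
```

{"fn": "servo_tool", "kwargs": {
  "moves": [
    [0,0,-2,0,0,-5,255],
    [0,0,-2,0,0,-10,255],
    [0,0,-2,0,0,-15,255],
    [0,0,-2,0,0,-20,255],
    [0,0,-2,0,0,-25,255],
    [0,0,-2,0,0,-30,255],
    [0,0,-2,0,0,-34,255],
    [0,0,-2,0,0,-37,255]
  ]
}}

```text
time_s: 20.58
eef_pos: [559.5, 211.1, 138.5]
tool_rot: [2.339, 2.093, -0.005]
wrist_force: [-2.9, -1.2, 10.1]
width: 0.082
```

{"fn": "servo_tool", "kwargs": {
  "moves": [
    [0,0,-2,0,0,0,255],
    [0,0,-2,0,0,0,255],
    [0,0,-2,0,0,0,255]
  ]
}}

```text
time_s: 20.83
eef_pos: [559.4, 211.0, 138.5]
tool_rot: [2.338, 2.093, -0.004]
wrist_force: [-3.0, -1.7, 9.2]
width: 0.083
```

```bash
python3 look.py
python3 - <<'E'
from h import *
s=sense(); print(s["joint_pos"].round(2),s["width"])
for n in ("top","side","wrist"):
    c=camera(n); cv2.imwrite(f"pics/{n}9.png",c["image"])
    for t in ("bar","small_carton","round_key"):
        m=cut_out(c,t); print(n,t,[(round(q["p"],2),int(q["mask"].sum()),np.argwhere(q["mask"]).mean(0).round(0).tolist()) for q in m[:1]])
        if m and t=="bar": np.save(f"bar_{n}.npy",m[0]["mask"])
    a=cv2.imread(f"pics/{n}9.png")
T=cv2.imread("pics/top9.png")[150:250,210:350]; S=cv2.imread("pics/side9.png")[130:240,270:370]; W=cv2.imread("pics/wrist9.png")[60:400,150:490]
f=lambda i,h: cv2.resize(i,(int(i.shape[1]*h/i.shape[0]),h),interpolation=cv2.INTER_CUBIC)
top=np.hstack([f(T,290),f(S,290)]); 
out=np.zeros((590,760,3),np.uint8); out[:290,:min(760,top.shape[1])]=top[:,:760]; w=f(W,300); out[290:,:w.shape[1]]=w
cv2.imwrite("pics/fin.png",out)
E
```

```text
[559.44 211.05 138.54] toolz [ 6.0e-04 -4.5e-03 -1.0e+00] ang -6.31 F [-3.6  -1.15  9.84] T [-0.193  0.611  0.166] 20.8833
[ 0.27  0.23  1.39 -0.    1.52  0.38] 0.08063968466667955
top bar [(0.46, 239, [200.0, 274.0])]
top small_carton [(0.97, 953, [204.0, 288.0])]
top round_key [(0.49, 429, [202.0, 204.0])]
side bar [(0.7, 184, [166.0, 313.0])]
side small_carton [(0.89, 718, [188.0, 311.0])]
side round_key [(0.42, 13, [156.0, 313.0])]
wrist bar [(0.82, 2438, [240.0, 322.0])]
wrist small_carton [(0.97, 370, [322.0, 320.0])]
wrist round_key [(0.58, 1433, [265.0, 321.0])]
```

Run:
```python
from h import *
L=np.array([560.5,210.8])
for n in ("top","side"):
    c=camera(n); r=R.from_rotvec(c["attitude"])
    m=cut_out(c,"bar")[0]["mask"]; uv=np.argwhere(m)[:,::-1].astype(float)
    d=r.apply(np.c_[(uv-[c["cx"],c["cy"]])/f_of(c),np.ones(len(uv))]); P=c["position"]+d*((123-c["position"][2])/d[:,2])[:,None]
    P=P[:,:2]; Q=P[(np.hypot(*(P-L).T)>40)]
    print(n,len(Q),"mean",Q.mean(0).round(1),"far",np.hypot(*(P-L).T).max().round(1),"ang",np.degrees(np.arctan2(*(Q.mean(0)-L)[::-1])).round(1))
    m=cut_out(c,"small_carton")[0]["mask"]; M=m|cut_out(c,"bar")[0]["mask"]
    print(np.round(fitbox([(c,m)],(555,121,(-.07,)),(60,90,66,111)),3))
s=sense();print(s["wrist_force"],s["time_s"])
```

```text
top 261 mean [524.7 100.5] far 149.6 ang -108.0
[ 5.56202e+02  1.20240e+02 -7.30000e-02  1.77000e-01]
side 93 mean [559.1 139.5] far 103.9 ang -91.1
[ 5.52078e+02  1.18117e+02 -6.80000e-02  1.07000e-01]
[-3.56269928 -0.78011006  8.67092086] 21.8833
```

```bash
python3 -c "
from h import *
print(hand_in()); s=sense(); print(s['eef_pos'],s['wrist_force'],s['width'],s['time_s'])"
```

```text
the job is handed in; nothing more can be done
None
the job is handed in; nothing more can be done
```

I stacked the small carton, pushed the round-headed key home, turned it, and handed the job in at about 22 s of the 67 s allowed. The gripper is still holding the key. No verdict was reported.

- **Cartons:** the close wrist view after release put the small carton at about (556, 122) mm, yaw -0.075 rad. The large one was estimated at (555, 120), yaw -0.065, so it sits about 2 mm off centre. Rougher side and top fits at the end agreed within about 4 mm.
- **Key home:** the key dropped through both discs, the upper at about +0.38 rad and the lower at about -0.35 rad. It then stalled with the tool centre (TCP) 138.5 mm above the desk under 7–12 N. A collar seated at 126 mm predicts 138.7 mm. This was before the quarter turn, with the key about 0.26 rad clockwise of rest.
- **Turn:** I turned the key about 92° clockwise. The side camera shows the bar at about 87° (1.52 rad) over the cartons, reaching 104 mm from the lock axis. The fingers still grip the key, pressing down about 9 N, and the tool is within 0.005 rad of vertical.

**Checks that failed or disagreed:**
- The top camera's bar mask gave -108° and a reach of 150 mm, against -91° and 104 mm from the side view. It seems to have taken in something besides the bar, so I relied on the side view and the tool angle.
- The last composite picture could not be viewed because the 12-picture limit was reached, so the final checks were numeric only.
- The key network gave a false position in one side view at the key-home check, and I ignored it.
- I did not re-measure the square key or the bystanders at the end. No move went near them.

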